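Unload and reload a heel curing box under its sliding guard

ROBOT

A 6-joint arm with a two-finger parallel gripper is mounted at the origin on the work surface. World frame = base frame: x ahead of the robot, y to its left, z up, the work surface at z = 0. Lengths are in mm, angles in rad, forces in N, time in s.
With the tool pointing down it reaches from about 275 to 750 mm from the base axis. Payload 10.2 kg.
Tool frame: the origin (TCP) lies on the front face of the gripper's body, between the roots of the fingers; the fingertips stand 73 mm ahead of it and the grasp point (between the pads) lies 54 mm ahead of it; z points along the fingers, y is the line along which they close (so a half turn about z gives the same grasp; the last joint's range is limited). The gripper opens to 85 mm and grips with 20 to 120 N. Pads are 22 mm wide; open, the fingers measure 114 mm over their backs; the gripper's body (76 mm by 85 mm) begins 54 mm behind the grasp point. The pads swing forward as they close: fully open they stand 13 mm farther back than shut.
Start: joints at [0.986, 0.313, 1.498, -0, 1.331, -0.223], TCP at [185.841, 491.014, 303.894] pointing down, gripper open.
Joint ranges: [-2.94, 2.94], [-0.97, 2.17], [0.19, 2.56], [-1.23, 4.37], [0.02, 3.11], [-2.88, 2.88]. Speed limits (rad/s): [2.39, 2.39, 3.01, 3.14, 3.14, 3.14].

INTERFACE

Orientations are given as a unit quaternion [w, x, y, z].
In Python, from rig import * gives the robot as it stands.
- The arm moves only by the tool step_arm, never from a script. Its argument "plan" is a list of rows, each an object with "offset": the shift along the tool's x, y, z in cm, a list of three; "rot": the turn, a rotation vector about the tool's x, y, z in degrees, a list of three; "gripper": the finger opening in cm, from 0 to 8.54. In form: [{"offset": [x, y, z], "rot": [wx, wy, wz], "gripper": gripper}, ...]. A call has 1 to 12 rows; each row is the pose to reach, as a shift and turn from the pose commanded when the call began, along the tool's axes at that moment; what a row does not reach only later rows make up. A row lasts 1/10 s, in which the tool goes at most 50 mm and 8.59 degrees, less where a joint would pass 70% of its speed; a pose out of reach is approached as far as the arm can. A call with a gripper value outside its range is refused whole. The fingers move at their own pace and stop on an object; "squeeze" is the grip in N (left out, the last holds). Time passes only in rows, so rows that repeat a pose let the fingers close. It gives the time, the measured TCP pose, the force, the opening and the grip force at its end, in the units of the state.
- sense(): the state, without advancing time (a new reading comes with each control period).
- capture(name): name is "scene" or "top"; returns a dict with "color" (480x640x3 uint8, red, green, blue), "depth" (480x640 float32, mm along the optical axis (not along the pixel's ray), 0 where there is no reading), "vertical_fov" (degrees; the focal length in pixels is half the picture's height over the tangent of half this angle, whatever the lens; pixels are square), "cx", "cy" (the principal point, pixels), "rvec" (rotation vector, rad) and "tvec" (3), from world to camera coordinates, as OpenCV has them. Camera axes: x right, y down, z forward; pixel columns grow to the right and rows downward; lengths in mm; the calibration is good to about 2 mm. A picture is of the moment at which its call begins.
- finish_job(): hands the job in; it is judged then, once.
The state is a dict: "time_s": time; "joints": joint angles; "dq": joint speeds; "tau": joint torques, N m; "eef_pos": TCP position; "ee_rot": TCP orientation; "force": force on the tool from outside, world axes, zero at the start; "wrist_torque": the same for the moment, N m; "grip_width": opening from 0.0 (shut) to 1.0 (fully open); "grip_force": force on a finger pad.
Only numpy, scipy, OpenCV 4.12 (cv2) and the standard library are available. Lean on these libraries where they do the work, as an engineer would, in place of code of your own. Each camera call takes 0.05 s, during which the arm holds its last target. There are 200 camera calls.

TASK

Change the load in the shoe-repair bench's curing box: switch the heater off, slide the clear guard all the way open, lay the cured wooden last in the shallow grey tray and put every black heel block from the bench into the chamber, each resting on the chamber floor and none on top of another. Then slide the guard fully shut again and only after that switch the heater back on. Never have the heater on while the guard is open, and leave the hammer, glue can and brush alone.

Things in the scene. Friction and masses are not known exactly. Their poses are not given: they have to be found in the camera images.
- curing_box: low grey box fixed to the bench (place and yaw vary), 211 (x) by 422 (y) by 76 high. Origin on the bench under its middle; x depth, y along its length, z up. Right half (-y): open-topped chamber. Left half (y 0 to 210): solid housing, top at z = 66, over which the guard parks. Aluminium tracks 6 wide run along both long sides up to z = 76
- chamber_floor (a point): middle of the chamber floor: curing_box x 0, y -105, z 12; same axes. In curing_box's frame the chamber inside spans x -95 to +95, y -205 to -5, floor at z = 12, wall tops at z = 66. Four heels fit in two rows of two, e.g. centres at x = +-45, y = -105 +-47, long sides along x
- guard (a joint): clear plastic guard panel with aluminium frame, 195 (x) by 215 (y) by 5 thick, underside at z = 68; slides along the curing box's +y. 0 = shut over the chamber, 0.205 m = fully open over the housing. About 1.5 N of friction; stays where it is left. Starts within 10 mm of shut
- guard_handle (a point): middle of the top of the guard's handle, an upright black fin in the middle of the panel, 70 (along box x) by 14 (along box y), 40 high, top 113 above the bench; moves with the guard, axes as curing_box
- heater_switch (a joint): heater lever, 80 long from its pivot 22 above the bench to the centre of a 26 diameter black ball on a 10 thick rod; swings 1.0 rad in its base's x-z plane. 0 = OFF, leaning 0.5 rad from upright towards the base's -x (robot's side); 1.0 = ON, leaning 0.5 rad towards +x. Stays where left; about 1 N at the ball moves it. Starts on (0.85 to 1.0)
- heater_switch_tip (a point): centre of the lever's ball
- heater_switch_base: grey block 70 (x) by 50 (y) by 25 high fixed to the bench, carrying the lever's pivot in its middle. Origin on the bench under its middle; x is the swing direction from off to on
- tray: shallow grey tray fixed to the bench, 130 (x) by 200 (y) by 30 high, walls and floor 5 thick, open on top. Origin on the bench under its middle
- last: pale wooden shoe last (forepart block), 139 long (x), 46 wide (y), 44 high (z), parallel flat sides over x -50 to +34, round heel end at -x, lower round toe at +x whose top is 26 above the sole; 0.3 kg. Origin at the middle of the block, 22 above its sole. Starts lying in the chamber
- heel1: black D-shaped rubber heel block with a thin brown line round it, 72 long (x) by 50 wide (y) by 30 high (z); straight parallel sides from x = -36 to +12, then a half round end at +x; 0.12 kg, hidden mass and friction vary. Origin at its centre. Lies flat on the bench at the start, any yaw. Two to four of heel1..heel4 are present; None if absent
- heel2: black D-shaped rubber heel block with a thin brown line round it, 72 long (x) by 50 wide (y) by 30 high (z); straight parallel sides from x = -36 to +12, then a half round end at +x; 0.12 kg, hidden mass and friction vary. Origin at its centre. Lies flat on the bench at the start, any yaw. Two to four of heel1..heel4 are present; None if absent
- heel3: black D-shaped rubber heel block with a thin brown line round it, 72 long (x) by 50 wide (y) by 30 high (z); straight parallel sides from x = -36 to +12, then a half round end at +x; 0.12 kg, hidden mass and friction vary. Origin at its centre. Lies flat on the bench at the start, any yaw. Two to four of heel1..heel4 are present; None if absent
- heel4: black D-shaped rubber heel block with a thin brown line round it, 72 long (x) by 50 wide (y) by 30 high (z); straight parallel sides from x = -36 to +12, then a half round end at +x; 0.12 kg, hidden mass and friction vary. Origin at its centre. Lies flat on the bench at the start, any yaw. Two to four of heel1..heel4 are present; None if absent
- hammer: bystander: loose hammer lying on the bench; origin at its underside
- glue_can: bystander: standing can, 72 diameter, 100 high; origin at its underside
- brush: bystander: loose brush lying on the bench; origin at its underside
There are look-alikes about, which are no part of the job. Leave any blue look-alike of the heel3 alone.

How it is judged (in metres and radians):
On the way, in this order (a step that is already met when the one before it is completed fails the run):
1. the heater is switched off (lever over to its -x side) (value of joint heater_switch below 0.25 rad), for 0.2 s.
2. the guard is slid open (at least 170 of 205 mm) (value of joint guard above 0.17 m), for 0.2 s.
3. the last lies in the tray and every heel block present lies on the chamber floor (x of last in the frame of tray between -0.05 and 0.05 m and y of last in the frame of tray between -0.085 and 0.085 m and z of last in the frame of tray below 0.04 m and x of heel1 in the frame of curing_box between -0.092 and 0.092 m and y of heel1 in the frame of curing_box between -0.202 and -0.008 m and z of each of heel1, heel2, heel3, heel4 in the frame of curing_box below 0.05 m and x of heel2 in the frame of curing_box between -0.092 and 0.092 m and y of heel2 in the frame of curing_box between -0.202 and -0.008 m and x of heel3 in the frame of curing_box between -0.092 and 0.092 m and y of heel3 in the frame of curing_box between -0.202 and -0.008 m and x of heel4 in the frame of curing_box between -0.092 and 0.092 m and y of heel4 in the frame of curing_box between -0.202 and -0.008 m), for 0.3 s.
4. the guard is slid fully shut over the heels (value of joint guard below 0.01 m and x of heel1 in the frame of curing_box between -0.092 and 0.092 m and y of heel1 in the frame of curing_box between -0.202 and -0.008 m and z of each of heel1, heel2, heel3, heel4 in the frame of curing_box below 0.05 m and x of heel2 in the frame of curing_box between -0.092 and 0.092 m and y of heel2 in the frame of curing_box between -0.202 and -0.008 m and x of heel3 in the frame of curing_box between -0.092 and 0.092 m and y of heel3 in the frame of curing_box between -0.202 and -0.008 m and x of heel4 in the frame of curing_box between -0.092 and 0.092 m and y of heel4 in the frame of curing_box between -0.202 and -0.008 m), for 0.2 s.
5. the heater is switched on with the guard shut (value of joint heater_switch above 0.75 rad and value of joint guard below 0.01 m), for 0.2 s.
At the end, for the whole second after the job is handed in: guard shut to within 10 mm, heater lever past 0.75 rad (on), the last lying in the tray (origin within 50 mm in x and 85 mm in y of the tray's middle, under 40 mm high), every heel block present inside the chamber with its centre under 50 mm above the bench (on the floor, none stacked), all at rest (all of step 3 and all of step 5 and linear speed of each of heel1, heel2, heel3, heel4, last below 0.03 m/s); the robot touches nothing.
It fails at once if the heater is on (lever past the middle) while the guard is open by more than 30 mm (value of joint heater_switch above 0.5 rad and value of joint guard above 0.03 m).
It fails at once if the hammer, glue can or brush is moved by more than 30 mm (distance of any of hammer, glue_can, brush from where it was at the start of the episode above 0.03 m).
Of heel1, heel2, heel3, heel4 only 2 to 4 are there at a start; the rules pass over those that are not, and their reading is None.
At some moment in a run one of heel1, heel2, heel3, heel4, last may be knocked a few centimetres aside while the robot is not near it.
Once in a run the grip may slacken for a moment while it holds something.
It also fails if it takes over 210 s, if anything falls off the work surface, if the arm or the gripper's body presses on something with over 40 N, if the wrist force passes 120 N, or if a joint passes its speed limit or range.

## Working session

There is one attempt and no reset: what is moved stays moved. The work goes in short steps, Python scripts to look and compute and a tool call to move; the robot and the scene stay as the last step left them, time stands still between calls to the robot, and variables do not carry over. Pictures are saved under pics/ and viewed, at most 14 in all, crops included, and the job is handed in when it is done.

Besides the shell and the picture viewer there is one more tool, called in YAML: its name, and indented under it one key for each argument. step_arm: Moves the arm, as the interface text tells. Its arguments: {"type":"object","properties":{"plan":{"type":"array"},"squeeze":{"type":"number"}},"required":["plan"]}

```bash
ls; mkdir -p pics
cat > h.py <<'E'
from rig import *
import numpy as np, cv2
from scipy.spatial.transform import Rotation as R
def cap(n,name=None):
    c=capture(n)
    np.savez('%s.npz'%n,**c)
    if name: cv2.imwrite('pics/'+name+'.png',c['color'][:,:,::-1])
    return c
def load(n):
    return dict(np.load('%s.npz'%n))
def w(c,u,v,z=None):
    "pixel to world; z given -> ray/plane, else by depth"
    f=240/np.tan(np.radians(float(c['vertical_fov'])/2))
    M=R.from_rotvec(np.ravel(c['rvec'])).as_matrix(); t=np.ravel(c['tvec'])
    r=np.array([(u-c['cx'])/f,(v-c['cy'])/f,1.])
    o=-M.T@t; d=M.T@r
    s=c['depth'][int(round(v)),int(round(u))] if z is None else (z-o[2])/d[2]
    return o+s*d
def cloud(c):
    f=240/np.tan(np.radians(float(c['vertical_fov'])/2))
    M=R.from_rotvec(np.ravel(c['rvec'])).as_matrix(); t=np.ravel(c['tvec'])
    v,u=np.mgrid[:480,:640]; d=c['depth']
    P=np.stack([(u-c['cx'])/f*d,(v-c['cy'])/f*d,d],-1)
    return (P-t)@M
E
python3 - <<'E'
from h import *
for n in('scene','top'):
    c=cap(n,n+'0'); print(n,c['vertical_fov'],c['cx'],c['cy'],c['rvec'],c['tvec'],(c['depth']==0).mean())
print(sense())
E
```

```text
pics
scene 43.042012994142496 326.38932141109535 249.91989747513313 [ 0.89344656  2.55702418 -1.0244473 ] [ 440.91007514 -187.69651563 1663.94792898] 0.003974609375
top 57.450445734545276 322.80354208228994 236.59655052887317 [ 2.1934686  -2.13592286  0.10497465] [  -8.8992226   584.22435856 1032.80949432] 0.004036458333333334
{'time_s': 0.1, 'joints': array([ 9.85625729e-01,  3.13403553e-01,  1.49833205e+00,  4.84421949e-06,
        1.33103435e+00, -2.23383228e-01]), 'dq': array([-0.00076138, -0.00148206, -0.00157808, -0.00208481, -0.00077019,
       -0.00104052]), 'tau': array([ 2.96975675e-03, -4.12904370e+01, -2.60146111e+01, -3.04882915e-04,
        3.05364891e-03,  8.24076551e-05]), 'eef_pos': array([185.74288666, 490.89086753, 303.39833679]), 'ee_rot': array([-2.33711546e-04,  1.79909284e-01,  9.83683030e-01, -5.40273777e-04]), 'force': array([-0.35366017, -0.63840186, -0.12278815]), 'wrist_torque': array([0.01725434, 0.02871723, 0.01487684]), 'grip_force': 0.0, 'grip_width': 0.9992021894289917}
```

View pics/scene0.png

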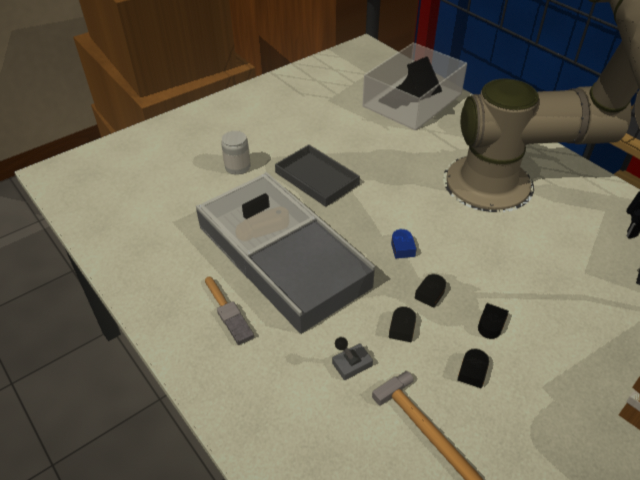

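View pics/top0.png

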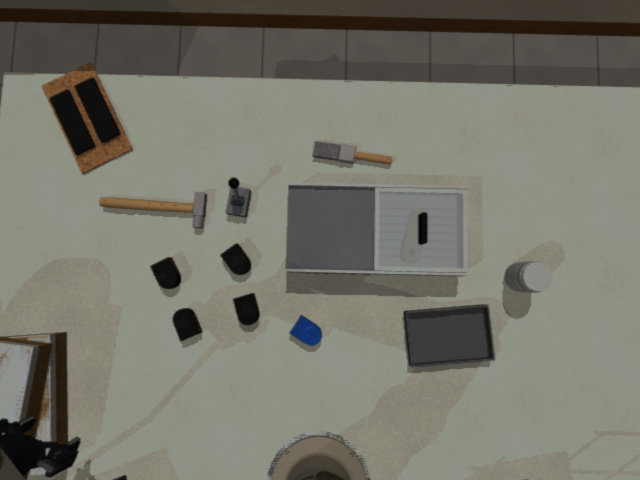

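The top view shows the four black heels at about (166,274), (236,259), (187,324) and (247,309). The blue look-alike is at (306,331), the box spans (287–467,186–272), and the tray is centred near (449,335). The lever ball is at (234,183), the guard handle at (423,228), and the last lies under the guard.

```bash
cat >> h.py <<'E'
def heels(c):
    P=cloud(c); col=c['color'].astype(int)
    m=((P[...,2]>20)&(P[...,2]<48)&(col.max(-1)<60)).astype(np.uint8)
    n,l,st,ce=cv2.connectedComponentsWithStats(m)
    out=[]
    for i in range(1,n):
        if 250<st[i,4]<1500:
            uv=np.argwhere(l==i); p=np.array([w(c,u,v,30.)[:2] for v,u in uv])
            r=cv2.minAreaRect(p.astype(np.float32))
            q=p-p.mean(0); 
            (cx,cy),(a,b),an=r; an=an if a>b else an+90
            ax=np.array([np.cos(np.radians(an)),np.sin(np.radians(an))])
            # flat side heavier: centroid toward -x ;  flip
            if (p.mean(0)-[cx,cy])@ax>0: ax=-ax
            out.append((ce[i].round(),np.round([cx,cy],1),np.round(sorted([a,b]),1),round(np.degrees(np.arctan2(ax[1],ax[0])),1),P[l==i][:,2].mean().round()))
    return out
E
python3 - <<'E'
from h import *
c=load('top')
for o in heels(c): print(*o)
P=cloud(c)
print('boxcorners',[w(c,u,v,76).round() for u,v in((288,186),(467,187),(467,273),(286,272))])
print('tray',[w(c,u,v,30).round() for u,v in((404,311),(488,305),(494,359),(409,366))])
print('ball',w(c,234,183,90).round(),P[176:190,228:240,2].max())
print('swbase',[w(c,u,v,25).round() for u,v in((231,187),(250,190),(246,217),(226,214))])
print('handle',[w(c,u,v,113).round() for u,v in((418,212),(427,212),(427,244),(418,244))], P[228,423])
print('hammerhead',w(c,199,210),w(c,104,201),'brush',w(c,318,150),w(c,390,160),'can',w(c,535,277))
print('last',[w(c,u,v) for u,v in ((412,235),(412,255),(412,212))])
E
python3 - <<'E'
import cv2
a=cv2.imread('pics/top0.png')
cv2.imwrite('pics/c1.png',cv2.resize(a[160:380,270:510],None,fx=2.7,fy=2.7,interpolation=cv2.INTER_CUBIC))
E
```

```text
[ 96. 110.] [892.5 584.2] [ 51.2 160.9] 29.6 22.0
[ 71. 122.] [857.8 644.3] [ 51.  163.8] 28.8 22.0
[236. 260.] [521.2 213.4] [50.4 70. ] -142.0 31.0
[166. 273.] [483.8 382.3] [52.4 69.9] -151.5 31.0
[246. 309.] [403.9 184. ] [50.1 69.4] -162.2 31.0
[448. 339.] [ 357.4 -297.6] [129.8 200. ] -83.7 28.0
[185. 324.] [368.6 329.4] [51.6 69.2] 25.1 31.0
[ 59. 389.] [211.4 617.2] [ 18.9 251.8] 5.2 34.0
boxcorners [array([697.,  91.,  76.]), array([ 705., -329.,   76.]), array([ 504., -327.,   76.]), array([495.,  89.,  76.])]
tray [array([ 411., -192.,   30.]), array([ 431., -392.,   30.]), array([ 305., -404.,   30.]), array([ 284., -204.,   30.])]
ball [698. 216.  90.] 1087.7298339000013
swbase [array([702., 237.,  25.]), array([696., 190.,  25.]), array([628., 196.,  25.]), array([634., 246.,  25.])]
handle [array([ 637., -207.,  113.]), array([ 637., -227.,  113.]), array([ 565., -227.,  113.]), array([ 565., -207.,  113.])] [ 601.13653517 -218.25782748  111.23741258]
hammerhead [642.33676493 312.43289522  26.30863945] [658.08305733 546.37786326  29.67643471] brush [804.5597074   24.72879133  14.52956316] [ 782.02920471 -155.82574432   19.19864241] can [ 498.50625767 -471.06112223  101.16299043]
last [array([ 589.12732843, -201.40639342,   71.98081274]), array([ 542.31459509, -201.24497725,   74.17575872]), array([ 642.9848992 , -200.66998443,   74.1393613 ])]
```

View pics/c1.png

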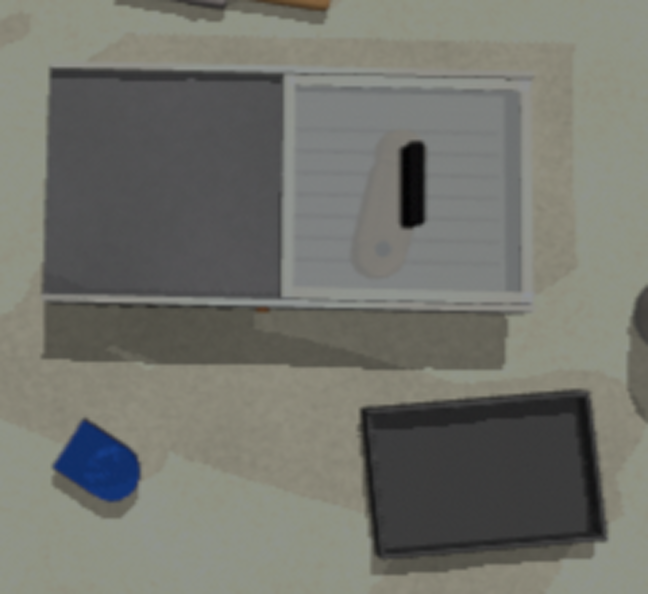

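The crop shows the box with its guard nearly shut, the last running along box x at crop (388,203), and the empty tray. I'll check the ball from the second camera while moving in.

Run:
```python
from h import *
c=load('scene'); print(w(c,341,343,92),w(c,341,343), 'handle',w(c,255,199,113),w(c,256,206))
t=load('top');P=cloud(t);Q=P[170:200,222:245].reshape(-1,3);q=Q[(Q[:,2]>80)&(Q[:,2]<120)];print(q.mean(0),q[:,2].max(),len(q))
```

```text
[694.88101032 210.79211543  92.        ] [700.86960891 217.71347082 105.07652045] handle [ 602.14746491 -223.41699978  113.        ] [ 604.33303948 -218.58616157   95.29657029]
[694.79154195 214.45500014 104.96514223] 114.45636671253725 107
```

step_arm:
  plan:
    - {"offset": [-29, -3.8, 3.6], "rot": [0, 0, -20.7], "gripper": 6}
    - {"offset": [-29, -3.8, 3.6], "rot": [0, 0, -20.7], "gripper": 6}
    - {"offset": [-29, -3.8, 3.6], "rot": [0, 0, -20.7], "gripper": 6}
    - {"offset": [-29, -3.8, 3.6], "rot": [0, 0, -20.7], "gripper": 6}
    - {"offset": [-29, -3.8, 3.6], "rot": [0, 0, -20.7], "gripper": 6}
    - {"offset": [-58.2, -7.6, 7.3], "rot": [0, 0, -20.7], "gripper": 6}
    - {"offset": [-58.2, -7.6, 7.3], "rot": [0, 0, -20.7], "gripper": 6}
    - {"offset": [-58.2, -7.6, 7.3], "rot": [0, 0, -20.7], "gripper": 6}
    - {"offset": [-58.2, -7.6, 7.3], "rot": [0, 0, -20.7], "gripper": 6}
    - {"offset": [-58.2, -7.6, 7.3], "rot": [0, 0, -20.7], "gripper": 6}
    - {"offset": [-58.2, -7.6, 7.3], "rot": [0, 0, -20.7], "gripper": 6}
    - {"offset": [-58.2, -7.6, 7.3], "rot": [0, 0, -20.7], "gripper": 6}
  squeeze: 20

```text
time_s: 1.3
eef_pos: [702.9, 213.6, 230.4]
ee_rot: [-0.0, 0.0, 1.0, -0.0]
force: [0.3, 0.1, 1.1]
grip_width: 0.701
grip_force: 0.0
```

step_arm:
  plan:
    - {"offset": [0.5, 0, 4], "rot": [0, 0, 0], "gripper": 6}
    - {"offset": [0.5, 0, 8.3], "rot": [0, 0, 0], "gripper": 6}
    - {"offset": [0.5, 0, 8.3], "rot": [0, 0, 0], "gripper": 6}
    - {"offset": [0.5, 0, 8.3], "rot": [0, 0, 0], "gripper": 2}
    - {"offset": [0.5, 0, 8.3], "rot": [0, 0, 0], "gripper": 2}
    - {"offset": [0.5, 0, 8.3], "rot": [0, 0, 0], "gripper": 2}
    - {"offset": [0.5, 0, 8.3], "rot": [0, 0, 0], "gripper": 2}
    - {"offset": [0.5, 0, 8.3], "rot": [0, 0, 0], "gripper": 2}
  squeeze: 20

```text
time_s: 2.1
eef_pos: [697.6, 214.1, 151.6]
ee_rot: [0.003, 0.0, 1.0, -0.001]
force: [-0.1, -4.6, 4.1]
grip_width: 0.285
grip_force: 19.7
```

step_arm:
  plan:
    - {"offset": [1.2, 0.1, -0.4], "rot": [0, 0, 0], "gripper": 2}
    - {"offset": [2.4, 0.2, -0.7], "rot": [0, 0, 0], "gripper": 2}
    - {"offset": [3.6, 0.3, -0.7], "rot": [0, 0, 0], "gripper": 2}
    - {"offset": [4.8, 0.5, -0.5], "rot": [0, 0, 0], "gripper": 2}
    - {"offset": [6, 0.6, -0.1], "rot": [0, 0, 0], "gripper": 2}
    - {"offset": [6.8, 0.7, 0.3], "rot": [0, 0, 0], "gripper": 2}
    - {"offset": [6.8, 0.7, 0.3], "rot": [0, 0, 0], "gripper": 2}
    - {"offset": [6.8, 0.7, 0.3], "rot": [0, 0, 0], "gripper": 2}

```text
time_s: 2.9
eef_pos: [628.9, 222.8, 147.8]
ee_rot: [0.001, -0.0, 1.0, 0.001]
force: [-4.9, 2.3, 7.7]
grip_width: 0.288
grip_force: 21.0
```

step_arm:
  plan:
    - {"offset": [0, 0, 0], "rot": [0, 0, 0], "gripper": 6}
    - {"offset": [0, 0, 0], "rot": [0, 0, 0], "gripper": 6}
    - {"offset": [0, 0, 0], "rot": [0, 0, 0], "gripper": 6}
    - {"offset": [0, 0, -5], "rot": [0, 0, 0], "gripper": 6}
    - {"offset": [0, 0, -9], "rot": [0, 0, 0], "gripper": 6}

```text
time_s: 3.4
eef_pos: [628.6, 221.7, 236.6]
ee_rot: [-0.0, 0.0, 1.0, -0.0]
force: [-0.1, 0.1, 0.8]
grip_width: 0.699
grip_force: 0.0
```

step_arm:
  plan:
    - {"offset": [2.8, -44, 0], "rot": [0, 0, 0], "gripper": 6}
    - {"offset": [2.8, -44, 0], "rot": [0, 0, 0], "gripper": 6}
    - {"offset": [2.8, -44, 0], "rot": [0, 0, 0], "gripper": 6}
    - {"offset": [2.8, -44, 0], "rot": [0, 0, 0], "gripper": 6}
    - {"offset": [2.8, -44, 0], "rot": [0, 0, 0], "gripper": 6}
    - {"offset": [2.8, -44, 0], "rot": [0, 0, 0], "gripper": 6}
    - {"offset": [2.8, -44, 0], "rot": [0, 0, 0], "gripper": 6}
    - {"offset": [2.8, -44, 0], "rot": [0, 0, 0], "gripper": 6}
    - {"offset": [2.8, -44, 0], "rot": [0, 0, 0], "gripper": 6}
    - {"offset": [2.8, -44, 0], "rot": [0, 0, -1], "gripper": 6}
    - {"offset": [2.8, -44, 0], "rot": [0, 0, -1], "gripper": 6}

```text
time_s: 4.5
eef_pos: [600.1, -218.8, 234.9]
ee_rot: [-0.0, -0.008, 1.0, 0.0]
force: [0.6, 0.4, 0.1]
grip_width: 0.703
grip_force: 0.0
```

Run:
```python
from h import *
t=cap('top','top1');P=cloud(t);Q=P[170:230,215:255].reshape(-1,3);q=Q[(Q[:,2]>60)&(Q[:,2]<125)];print(q.mean(0),len(q),sense()['eef_pos'])
```

```text
[633.88541047 222.98900535  98.45085952] 116 [ 600.34526626 -217.71504597  235.06896608]
```

step_arm:
  plan:
    - {"offset": [0, 0, 4], "rot": [0, 0, 0], "gripper": 6}
    - {"offset": [0, 0, 8.2], "rot": [0, 0, 0], "gripper": 6}
    - {"offset": [0, 0, 8.2], "rot": [0, 0, 0], "gripper": 6}
    - {"offset": [0, 0, 8.2], "rot": [0, 0, 0], "gripper": 1}
    - {"offset": [0, 0, 8.2], "rot": [0, 0, 0], "gripper": 1}
    - {"offset": [0, 0, 8.2], "rot": [0, 0, 0], "gripper": 1}
    - {"offset": [0, 0, 8.2], "rot": [0, 0, 0], "gripper": 1}
    - {"offset": [0, 0, 8.2], "rot": [0, 0, 0], "gripper": 1}
    - {"offset": [0, 0, 8.2], "rot": [0, 0, 0], "gripper": 1}

```text
time_s: 5.45
eef_pos: [601.1, -218.4, 155.6]
ee_rot: [0.002, -0.008, 1.0, -0.001]
force: [0.2, 0.8, 6.8]
grip_width: 0.162
grip_force: 23.3
```

step_arm:
  plan:
    - {"offset": [0, 1, 0], "rot": [0, 0, 0], "gripper": 1}
    - {"offset": [0, 3, 0], "rot": [0, 0, 0], "gripper": 1}
    - {"offset": [0, 5.5, 0], "rot": [0, 0, 0], "gripper": 1}
    - {"offset": [0, 8, 0], "rot": [0, 0, 0], "gripper": 1}
    - {"offset": [0, 10.5, 0], "rot": [0, 0, 0], "gripper": 1}
    - {"offset": [0, 13, 0], "rot": [0, 0, 0], "gripper": 1}
    - {"offset": [0, 15.5, 0], "rot": [0, 0, 0], "gripper": 1}
    - {"offset": [0, 17.5, 0], "rot": [0, 0, 0], "gripper": 1}
    - {"offset": [0, 19, 0], "rot": [0, 0, 0], "gripper": 1}
    - {"offset": [0, 19.7, 0], "rot": [0, 0, 0], "gripper": 1}
    - {"offset": [0, 19.7, 0], "rot": [0, 0, 0], "gripper": 1}
    - {"offset": [0, 19.7, 0], "rot": [0, 0, 0], "gripper": 1}

```text
time_s: 6.65
eef_pos: [599.8, -21.0, 155.6]
ee_rot: [0.005, -0.008, 1.0, -0.0]
force: [14.6, 1.2, -0.1]
grip_width: 0.159
grip_force: 22.2
```

step_arm:
  plan:
    - {"offset": [0, 0, 0], "rot": [0, 0, 0], "gripper": 6}
    - {"offset": [0, 0, 0], "rot": [0, 0, 0], "gripper": 6}
    - {"offset": [0, 0, 0], "rot": [0, 0, 0], "gripper": 6}
    - {"offset": [0, 0, -5], "rot": [0, 0, 0], "gripper": 6}
    - {"offset": [0, 0, -9], "rot": [0, 0, 0], "gripper": 8.5}

```text
time_s: 7.15
eef_pos: [596.7, -21.1, 244.6]
ee_rot: [-0.0, -0.008, 1.0, 0.0]
force: [-0.3, 0.3, 0.8]
grip_width: 0.849
grip_force: 0.0
```

Run:
```python
from h import *
t=cap('top','top2');print(sense()['eef_pos'])
cv2.imwrite('pics/c2.png',cv2.resize(t['color'][160:380,270:510,::-1],None,fx=2.7,fy=2.7,interpolation=cv2.INTER_CUBIC))
P=cloud(t); col=t['color'].astype(int)
m=(P[...,2]>30)&(P[...,2]<64)&(col[...,0]>110)
m[:185]=0;m[270:]=0;m[:,:378]=0;m[:,462:]=0
n,l,st,ce=cv2.connectedComponentsWithStats(m.astype(np.uint8))
i=1+np.argmax(st[1:,4]);print(st[i],ce[i])
r=cv2.minAreaRect(P[l==i][:,:2].astype(np.float32));print(r,P[l==i][:,2].max())
```

```text
[598.49576328 -21.44429787 252.08182874]
[404 208  24  54 795] [415.50062893 233.28930818]
((594.3826293945312, -213.4010009765625), (40.76861572265625, 133.56329345703125), 77.48514556884766) 61.76602080255057
```

View pics/c2.png

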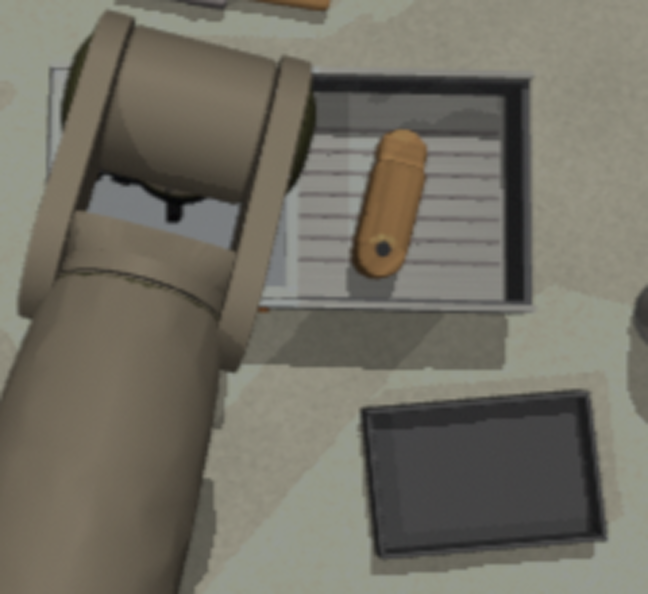

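The guard is open and the last lies clear in the chamber, with its toe at crop (403,130) and its heel end at (379,277).

step_arm:
  plan:
    - {"offset": [1.1, -19.1, 0], "rot": [0, 0, 12.5], "gripper": 8.5}
    - {"offset": [1.1, -19.1, 0], "rot": [0, 0, 12.5], "gripper": 8.5}
    - {"offset": [1.1, -19.1, 0], "rot": [0, 0, 12.5], "gripper": 8.5}
    - {"offset": [1.1, -19.1, 0], "rot": [0, 0, 12.5], "gripper": 8.5}
    - {"offset": [1.1, -19.1, 4], "rot": [0, 0, 12.5], "gripper": 8.5}
    - {"offset": [1.1, -19.1, 8], "rot": [0, 0, 12.5], "gripper": 8.5}
    - {"offset": [1.1, -19.1, 8], "rot": [0, 0, 12.5], "gripper": 8.5}

```text
time_s: 7.9
eef_pos: [587.1, -211.5, 157.9]
ee_rot: [-0.005, 0.101, 0.995, 0.002]
force: [0.1, 0.4, -1.4]
grip_width: 0.991
grip_force: 0.0
```

step_arm:
  plan:
    - {"offset": [-0.2, 0, 3], "rot": [0, 0, 0], "gripper": 8.5}
    - {"offset": [-0.2, 0, 6.3], "rot": [0, 0, 0], "gripper": 8.5}
    - {"offset": [-0.2, 0, 6.3], "rot": [0, 0, 0], "gripper": 8.5}
    - {"offset": [-0.2, 0, 6.3], "rot": [0, 0, 0], "gripper": 3}
    - {"offset": [-0.2, 0, 6.3], "rot": [0, 0, 0], "gripper": 3}
    - {"offset": [-0.2, 0, 6.3], "rot": [0, 0, 0], "gripper": 3}
    - {"offset": [-0.2, 0, 6.3], "rot": [0, 0, 0], "gripper": 3}
    - {"offset": [-0.2, 0, 6.3], "rot": [0, 0, 0], "gripper": 3}
    - {"offset": [-0.2, 0, 3], "rot": [0, 0, 0], "gripper": 3}
    - {"offset": [-0.2, 0, -3], "rot": [0, 0, 0], "gripper": 3}
    - {"offset": [-0.2, 0, -6], "rot": [0, 0, 0], "gripper": 3}
  squeeze: 50

```text
time_s: 9.0
eef_pos: [591.1, -212.6, 226.3]
ee_rot: [0.001, 0.1, 0.995, -0.0]
force: [1.7, 0.7, -3.9]
grip_width: 0.53
grip_force: 53.1
```

step_arm:
  plan:
    - {"offset": [21.1, -13, 0], "rot": [0, 0, 72.5], "gripper": 3}
    - {"offset": [21.1, -13, 0], "rot": [0, 0, 72.5], "gripper": 3}
    - {"offset": [21.1, -13, 0], "rot": [0, 0, 72.5], "gripper": 3}
    - {"offset": [21.1, -13, 0], "rot": [0, 0, 72.5], "gripper": 3}
    - {"offset": [21.1, -13, 0], "rot": [0, 0, 72.5], "gripper": 3}
    - {"offset": [21.1, -13, 0], "rot": [0, 0, 72.5], "gripper": 3}
    - {"offset": [21.1, -13, 0], "rot": [0, 0, 72.5], "gripper": 3}
    - {"offset": [21.1, -13, 0], "rot": [0, 0, 72.5], "gripper": 3}
    - {"offset": [21.1, -13, 0], "rot": [0, 0, 72.5], "gripper": 3}
    - {"offset": [21.1, -13, 4], "rot": [0, 0, 72.5], "gripper": 3}
    - {"offset": [21.1, -13, 8], "rot": [0, 0, 72.5], "gripper": 3}
    - {"offset": [21.1, -13, 8], "rot": [0, 0, 72.5], "gripper": 3}

```text
time_s: 10.2
eef_pos: [357.1, -296.1, 140.1]
ee_rot: [-0.004, 0.669, 0.743, 0.001]
force: [0.4, 0.5, -2.3]
grip_width: 0.529
grip_force: 53.9
```

step_arm:
  plan:
    - {"offset": [0, 0, 2], "rot": [0, 0, 0], "gripper": 3}
    - {"offset": [0, 0, 4], "rot": [0, 0, 0], "gripper": 3}
    - {"offset": [0, 0, 4.9], "rot": [0, 0, 0], "gripper": 3}
    - {"offset": [0, 0, 4.9], "rot": [0, 0, 0], "gripper": 3}

```text
time_s: 10.6
eef_pos: [359.0, -298.6, 95.7]
ee_rot: [0.001, 0.669, 0.743, -0.0]
force: [0.9, -0.0, -3.6]
grip_width: 0.528
grip_force: 54.3
```

step_arm:
  plan:
    - {"offset": [0, 0, 0.4], "rot": [0, 0, 0], "gripper": 3}
    - {"offset": [0, 0, 0.7], "rot": [0, 0, 0], "gripper": 3}
    - {"offset": [0, 0, 0.7], "rot": [0, 0, 0], "gripper": 3}
    - {"offset": [0, 0, 0.7], "rot": [0, 0, 0], "gripper": 6}
    - {"offset": [0, 0, 0.7], "rot": [0, 0, 0], "gripper": 6}
    - {"offset": [0, 0, 0.7], "rot": [0, 0, 0], "gripper": 6}
    - {"offset": [0, 0, -4], "rot": [0, 0, 0], "gripper": 6}
    - {"offset": [0, 0, -9], "rot": [0, 0, 0], "gripper": 6}
    - {"offset": [0, 0, -14], "rot": [0, 0, 0], "gripper": 6}
    - {"offset": [0, 0, -14], "rot": [0, 0, 0], "gripper": 6}

```text
time_s: 11.6
eef_pos: [359.7, -299.4, 240.3]
ee_rot: [0.006, 0.669, 0.743, -0.001]
force: [0.4, 0.3, -0.2]
grip_width: 0.704
grip_force: 0.0
```

Run:
```python
from h import *
t=cap('top','top3')
for o in heels(t): print(*o)
P=cloud(t); col=t['color'].astype(int)
m=(P[...,2]>20)&(P[...,2]<64)&(col[...,0]>col[...,2]+40)
m[:300]=0;m[:,:400]=0;m[:,500:]=0
print(m.sum()); r=cv2.minAreaRect(P[m][:,:2].astype(np.float32));print(r,P[m][:,2].max(),sense()['eef_pos'],sense()['ee_rot'])
```

```text
[ 93. 103.] [909.8 592.7] [ 50.6 120.2] 24.3 22.0
[ 71. 121.] [858.  644.4] [ 50.4 164.2] -151.2 22.0
[442. 215.] [ 606.3 -232. ] [192.9 193. ] -180.0 34.0
[236. 260.] [521.7 213.6] [50.1 71.2] -142.2 31.0
[165. 273.] [483.5 382.2] [51.1 71.5] -150.2 31.0
[246. 309.] [403.9 184.2] [49.7 69.5] -163.1 31.0
[185. 324.] [368.5 329.4] [51.6 69.2] 25.4 31.0
[ 59. 399.] [185.4 614.8] [ 20.6 304.1] 5.7 34.0
812
((359.14044189453125, -289.7381286621094), (44.8127326965332, 115.39207458496094), 4.920557498931885) 55.415742162641536 [ 359.06158178 -298.55784827  237.0246772 ] [ 3.07642492e-03  6.69234299e-01  7.43044781e-01 -6.64841914e-04]
```

step_arm:
  plan:
    - {"offset": [47.5, 9.5, 0], "rot": [0, 0, 78.5], "gripper": 8.5}
    - {"offset": [47.5, 9.5, 0], "rot": [0, 0, 78.5], "gripper": 8.5}
    - {"offset": [47.5, 9.5, 0], "rot": [0, 0, 78.5], "gripper": 8.5}
    - {"offset": [47.5, 9.5, 0], "rot": [0, 0, 78.5], "gripper": 8.5}
    - {"offset": [47.5, 9.5, 0], "rot": [0, 0, 78.5], "gripper": 8.5}
    - {"offset": [47.5, 9.5, 0], "rot": [0, 0, 78.5], "gripper": 8.5}
    - {"offset": [47.5, 9.5, 0], "rot": [0, 0, 78.5], "gripper": 8.5}
    - {"offset": [47.5, 9.5, 0], "rot": [0, 0, 78.5], "gripper": 8.5}
    - {"offset": [47.5, 9.5, 0], "rot": [0, 0, 78.5], "gripper": 8.5}
    - {"offset": [47.5, 9.5, 5], "rot": [0, 0, 78.5], "gripper": 8.5}
    - {"offset": [47.5, 9.5, 8], "rot": [0, 0, 78.5], "gripper": 8.5}
    - {"offset": [47.5, 9.5, 8], "rot": [0, 0, 78.5], "gripper": 8.5}

```text
time_s: 12.85
eef_pos: [402.6, 186.1, 152.0]
ee_rot: [-0.0, 0.989, 0.151, -0.001]
force: [0.2, -0.3, 0.6]
grip_width: 0.997
grip_force: 0.0
```

```bash
cat >> h.py <<'E'
def go(x,y,psi,z=None,frm=None):
    "offset cm and rot z to reach world x,y,psi(deg) from the present (or frm=(x,y,z,psi)) pose"
    if frm is None:
        s=sense(); p=s['eef_pos']; q=s['ee_rot']; yv=R.from_quat(np.r_[q[1:],q[0]]).as_matrix()[:,1]
        ps=np.degrees(np.arctan2(yv[1],yv[0])); print('at',p.round(1),'psi',ps.round(1))
    else: p=np.array(frm[:3]); ps=frm[3]
    a=np.radians(ps); d=np.array([x,y])-p[:2]
    print('off cm',round(d@[-np.sin(a),np.cos(a)]/10,2),round(d@[np.cos(a),np.sin(a)]/10,2),None if z is None else round((p[2]-z)/10,2),'rot',round((ps-psi+180)%360-180,1))
E
python3 - <<'E'
from h import *
go(404,184,-72.5,79)
E
```

```text
at [402.6 186.1 152. ] psi -72.7
off cm 0.07 0.25 7.3 rot -0.2
```

step_arm:
  plan:
    - {"offset": [0.1, 0.2, 4], "rot": [0, 0, 0], "gripper": 8.5}
    - {"offset": [0.1, 0.2, 7], "rot": [0, 0, 0], "gripper": 8.5}
    - {"offset": [0.1, 0.2, 7.2], "rot": [0, 0, 0], "gripper": 8.5}
    - {"offset": [0.1, 0.2, 7.2], "rot": [0, 0, 0], "gripper": 3}
    - {"offset": [0.1, 0.2, 7.2], "rot": [0, 0, 0], "gripper": 3}
    - {"offset": [0.1, 0.2, 7.2], "rot": [0, 0, 0], "gripper": 3}
    - {"offset": [0.1, 0.2, 7.2], "rot": [0, 0, 0], "gripper": 3}
    - {"offset": [0.1, 0.2, 4], "rot": [0, 0, 0], "gripper": 3}
    - {"offset": [0.1, 0.2, -1], "rot": [0, 0, 0], "gripper": 3}
    - {"offset": [0.1, 0.2, -6], "rot": [0, 0, 0], "gripper": 3}
    - {"offset": [0.1, 0.2, -9], "rot": [0, 0, 0], "gripper": 3}
    - {"offset": [0.1, 0.2, -9], "rot": [0, 0, 0], "gripper": 3}
  squeeze: 60

```text
time_s: 14.05
eef_pos: [406.2, 183.0, 249.0]
ee_rot: [-0.0, 0.988, 0.152, 0.005]
force: [-0.1, 0.3, -1.6]
grip_width: 0.577
grip_force: 40.6
```

Run:
```python
from h import *
go(648.5,-271,-89)
```

```text
at [406.2 183.  249. ] psi -72.5
off cm 9.49 50.58 None rot 16.5
```

step_arm:
  plan:
    - {"offset": [9.5, 50.6, 0], "rot": [0, 0, 16.5], "gripper": 3}
    - {"offset": [9.5, 50.6, 0], "rot": [0, 0, 16.5], "gripper": 3}
    - {"offset": [9.5, 50.6, 0], "rot": [0, 0, 16.5], "gripper": 3}
    - {"offset": [9.5, 50.6, 0], "rot": [0, 0, 16.5], "gripper": 3}
    - {"offset": [9.5, 50.6, 0], "rot": [0, 0, 16.5], "gripper": 3}
    - {"offset": [9.5, 50.6, 0], "rot": [0, 0, 16.5], "gripper": 3}
    - {"offset": [9.5, 50.6, 0], "rot": [0, 0, 16.5], "gripper": 3}
    - {"offset": [9.5, 50.6, 0], "rot": [0, 0, 16.5], "gripper": 3}
    - {"offset": [9.5, 50.6, 0], "rot": [0, 0, 16.5], "gripper": 3}
    - {"offset": [9.5, 50.6, 0], "rot": [0, 0, 16.5], "gripper": 3}
    - {"offset": [9.5, 50.6, 0], "rot": [0, 0, 16.5], "gripper": 3}
    - {"offset": [9.5, 50.6, 3], "rot": [0, 0, 16.5], "gripper": 3}

```text
time_s: 15.25
eef_pos: [648.5, -274.5, 216.1]
ee_rot: [0.002, 1.0, 0.007, 0.003]
force: [0.4, -0.0, -1.5]
grip_width: 0.568
grip_force: 68.9
```

Run:
```python
from h import *
go(648.5,-271,-89,95)
print(sense()['grip_force'],sense()['grip_width'])
```

```text
at [ 648.5 -274.5  216.1] psi -89.2
off cm 0.0 -0.35 12.11 rot -0.2
68.94496891647577 0.5682988486869784
```

step_arm:
  plan:
    - {"offset": [0, -0.2, 4], "rot": [0, 0, 0], "gripper": 3}
    - {"offset": [0, -0.2, 8], "rot": [0, 0, 0], "gripper": 3}
    - {"offset": [0, -0.2, 11], "rot": [0, 0, 0], "gripper": 3}
    - {"offset": [0, -0.2, 12.2], "rot": [0, 0, 0], "gripper": 3}
    - {"offset": [0, -0.2, 12.4], "rot": [0, 0, 0], "gripper": 3}
    - {"offset": [0, -0.2, 12.4], "rot": [0, 0, 0], "gripper": 3}

```text
time_s: 15.85
eef_pos: [647.6, -269.3, 95.0]
ee_rot: [0.0, 1.0, 0.009, 0.0]
force: [-13.2, 6.3, 31.7]
grip_width: 0.569
grip_force: 74.7
```

step_arm:
  plan:
    - {"offset": [0, 0, -0.4], "rot": [0, 0, 0], "gripper": 3}
    - {"offset": [0, 0, -0.4], "rot": [0, 0, 0], "gripper": 5.8}
    - {"offset": [0, 0, -0.4], "rot": [0, 0, 0], "gripper": 5.8}
    - {"offset": [0, 0, -0.4], "rot": [0, 0, 0], "gripper": 5.8}
    - {"offset": [0, 0, -5], "rot": [0, 0, 0], "gripper": 5.8}
    - {"offset": [0, 0, -10], "rot": [0, 0, 0], "gripper": 5.8}
    - {"offset": [0, 0, -15], "rot": [0, 0, 0], "gripper": 8.5}
    - {"offset": [0, 0, -15], "rot": [0, 0, 0], "gripper": 8.5}

```text
time_s: 16.65
eef_pos: [649.0, -270.1, 248.3]
ee_rot: [0.004, 1.0, 0.009, 0.006]
force: [1.0, 0.4, -0.0]
grip_width: 0.981
grip_force: 0.0
```

Run:
```python
from h import *
go(521.5,213.5,-52)
s=cap('scene','scene1')
cv2.imwrite('pics/c3.png',cv2.resize(s['color'][160:400,180:520,::-1],None,fx=2.3,fy=2.3,interpolation=cv2.INTER_CUBIC))
```

```text
at [ 649.  -270.1  248.3] psi -89.0
off cm -11.93 -48.57 None rot -37.0
```

View pics/c3.png

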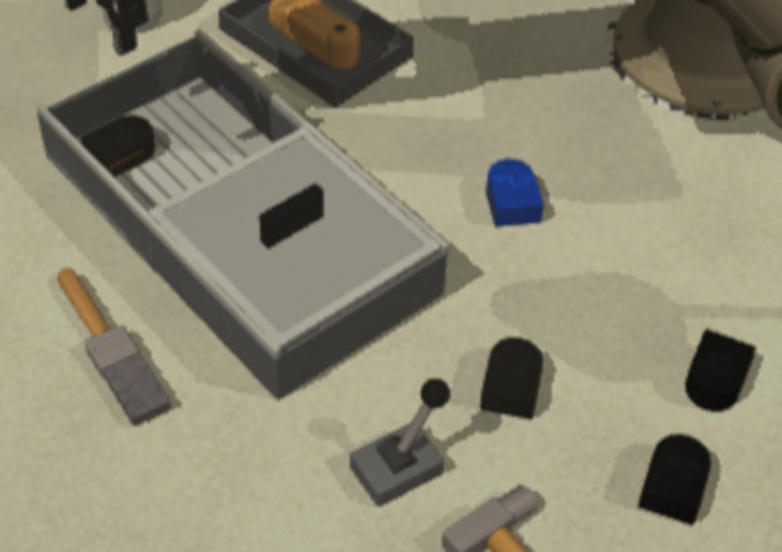

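The first heel lies flat in the chamber's far corner at (118,140), the last is in the tray, the guard is open and the lever is off. Next is heel A.

step_arm:
  plan:
    - {"offset": [-11.9, -48.6, 0], "rot": [0, 0, -37], "gripper": 8.5}
    - {"offset": [-11.9, -48.6, 0], "rot": [0, 0, -37], "gripper": 8.5}
    - {"offset": [-11.9, -48.6, 0], "rot": [0, 0, -37], "gripper": 8.5}
    - {"offset": [-11.9, -48.6, 0], "rot": [0, 0, -37], "gripper": 8.5}
    - {"offset": [-11.9, -48.6, 0], "rot": [0, 0, -37], "gripper": 8.5}
    - {"offset": [-11.9, -48.6, 0], "rot": [0, 0, -37], "gripper": 8.5}
    - {"offset": [-11.9, -48.6, 0], "rot": [0, 0, -37], "gripper": 8.5}
    - {"offset": [-11.9, -48.6, 0], "rot": [0, 0, -37], "gripper": 8.5}
    - {"offset": [-11.9, -48.6, 0], "rot": [0, 0, -37], "gripper": 8.5}
    - {"offset": [-11.9, -48.6, 0], "rot": [0, 0, -37], "gripper": 8.5}
    - {"offset": [-11.9, -48.6, 5], "rot": [0, 0, -37], "gripper": 8.5}
    - {"offset": [-11.9, -48.6, 9], "rot": [0, 0, -37], "gripper": 8.5}

```text
time_s: 17.9
eef_pos: [519.0, 216.0, 147.5]
ee_rot: [-0.0, 0.945, 0.327, -0.001]
force: [0.7, 0.0, -1.1]
grip_width: 0.997
grip_force: 0.0
```

Run:
```python
from h import *
go(521.5,213.5,-52,79)
```

```text
at [519.  216.  147.5] psi -51.9
off cm 0.04 0.35 6.85 rot 0.1
```

step_arm:
  plan:
    - {"offset": [0, 0.2, 4], "rot": [0, 0, 0], "gripper": 8.5}
    - {"offset": [0, 0.2, 6.4], "rot": [0, 0, 0], "gripper": 8.5}
    - {"offset": [0, 0.2, 6.4], "rot": [0, 0, 0], "gripper": 8.5}
    - {"offset": [0, 0.2, 6.4], "rot": [0, 0, 0], "gripper": 8.5}

```text
time_s: 18.3
eef_pos: [521.5, 213.0, 86.1]
ee_rot: [-0.0, 0.946, 0.325, -0.0]
force: [0.0, 0.2, 0.5]
grip_width: 0.993
grip_force: 0.0
```

step_arm:
  plan:
    - {"offset": [0, 0, 0.7], "rot": [0, 0, 0], "gripper": 8.5}
    - {"offset": [0, 0, 0.7], "rot": [0, 0, 0], "gripper": 3}
    - {"offset": [0, 0, 0.7], "rot": [0, 0, 0], "gripper": 3}
    - {"offset": [0, 0, 0.7], "rot": [0, 0, 0], "gripper": 3}
    - {"offset": [0, 0, 0.7], "rot": [0, 0, 0], "gripper": 3}
    - {"offset": [0, 0, 0.7], "rot": [0, 0, 0], "gripper": 3}
    - {"offset": [0, 0, -3], "rot": [0, 0, 0], "gripper": 3}
    - {"offset": [0, 0, -8], "rot": [0, 0, 0], "gripper": 3}
    - {"offset": [0, 0, -13], "rot": [0, 0, 0], "gripper": 3}
    - {"offset": [0, 0, -16], "rot": [0, 0, 0], "gripper": 3}
    - {"offset": [0, 0, -16], "rot": [0, 0, 0], "gripper": 3}

```text
time_s: 19.4
eef_pos: [522.7, 213.3, 250.7]
ee_rot: [0.001, 0.946, 0.325, 0.004]
force: [0.2, 0.1, -0.5]
grip_width: 0.569
grip_force: 62.9
```

Run:
```python
from h import *
go(558.5,-272,-89)
```

```text
at [522.7 213.3 250.7] psi -52.0
off cm -27.04 40.46 None rot 37.0
```

step_arm:
  plan:
    - {"offset": [-27, 40.5, 0], "rot": [0, 0, 37], "gripper": 3}
    - {"offset": [-27, 40.5, 0], "rot": [0, 0, 37], "gripper": 3}
    - {"offset": [-27, 40.5, 0], "rot": [0, 0, 37], "gripper": 3}
    - {"offset": [-27, 40.5, 0], "rot": [0, 0, 37], "gripper": 3}
    - {"offset": [-27, 40.5, 0], "rot": [0, 0, 37], "gripper": 3}
    - {"offset": [-27, 40.5, 0], "rot": [0, 0, 37], "gripper": 3}
    - {"offset": [-27, 40.5, 0], "rot": [0, 0, 37], "gripper": 3}
    - {"offset": [-27, 40.5, 0], "rot": [0, 0, 37], "gripper": 3}
    - {"offset": [-27, 40.5, 0], "rot": [0, 0, 37], "gripper": 3}
    - {"offset": [-27, 40.5, 0], "rot": [0, 0, 37], "gripper": 3}
    - {"offset": [-27, 40.5, 0], "rot": [0, 0, 37], "gripper": 3}
    - {"offset": [-27, 40.5, 4], "rot": [0, 0, 37], "gripper": 3}

```text
time_s: 20.6
eef_pos: [558.9, -274.1, 208.7]
ee_rot: [0.002, 1.0, 0.008, 0.003]
force: [0.7, -0.4, -1.6]
grip_width: 0.571
grip_force: 63.0
```

step_arm:
  plan:
    - {"offset": [0, 0, 3], "rot": [0, 0, 0], "gripper": 3}
    - {"offset": [0, 0, 6], "rot": [0, 0, 0], "gripper": 3}
    - {"offset": [0, 0, 9], "rot": [0, 0, 0], "gripper": 3}
    - {"offset": [0, 0, 10], "rot": [0, 0, 0], "gripper": 3}
    - {"offset": [0, 0, 10], "rot": [0, 0, 0], "gripper": 3}
    - {"offset": [0, 0, 10], "rot": [0, 0, 0], "gripper": 3}

```text
time_s: 21.2
eef_pos: [558.4, -272.4, 107.2]
ee_rot: [0.0, 1.0, 0.009, 0.001]
force: [0.6, 0.3, -0.3]
grip_width: 0.57
grip_force: 62.8
```

Lower the last 1.4 cm, then release and lift.

step_arm:
  plan:
    - {"offset": [0, 0, 0.8], "rot": [0, 0, 0], "gripper": 3}
    - {"offset": [0, 0, 1.4], "rot": [0, 0, 0], "gripper": 3}
    - {"offset": [0, 0, 1.4], "rot": [0, 0, 0], "gripper": 3}
    - {"offset": [0, 0, 1.4], "rot": [0, 0, 0], "gripper": 5.8}
    - {"offset": [0, 0, 1.4], "rot": [0, 0, 0], "gripper": 5.8}
    - {"offset": [0, 0, 1.4], "rot": [0, 0, 0], "gripper": 5.8}
    - {"offset": [0, 0, -3], "rot": [0, 0, 0], "gripper": 5.8}
    - {"offset": [0, 0, -8], "rot": [0, 0, 0], "gripper": 5.8}
    - {"offset": [0, 0, -13], "rot": [0, 0, 0], "gripper": 8.5}
    - {"offset": [0, 0, -13], "rot": [0, 0, 0], "gripper": 8.5}

```text
time_s: 22.2
eef_pos: [559.5, -273.4, 243.8]
ee_rot: [0.004, 1.0, 0.009, 0.005]
force: [0.0, -0.3, -0.9]
grip_width: 0.981
grip_force: 0.0
```

Run:
```python
from h import *
t=cap('top','top4')
for o in heels(t): print(*o)
go(483.5,382.3,-60.5)
```

```text
[ 96. 110.] [892.1 583.9] [ 51.2 162.5] 28.6 21.0
[ 75. 130.] [839.3 635.2] [ 49.4 120.4] 28.0 22.0
[430. 195.] [ 676.8 -231. ] [ 52.1 190.9] 90.1 34.0
[436. 214.] [ 646.  -267.8] [53.7 72.3] -179.8 41.0
[165. 273.] [483.9 382.4] [51.1 70.5] -150.2 31.0
[185. 324.] [368.7 329.2] [51.3 69.2] 24.2 31.0
[ 59. 400.] [185.5 613.8] [ 20.4 304. ] 5.9 34.0
at [ 558.7 -272.8  239.8] psi -89.0
off cm -6.4 -65.63 None rot -28.5
```

step_arm:
  plan:
    - {"offset": [-6.4, -58, 0], "rot": [0, 0, -28.5], "gripper": 8.5}
    - {"offset": [-6.4, -58, 0], "rot": [0, 0, -28.5], "gripper": 8.5}
    - {"offset": [-6.4, -58, 0], "rot": [0, 0, -28.5], "gripper": 8.5}
    - {"offset": [-6.4, -58, 0], "rot": [0, 0, -28.5], "gripper": 8.5}
    - {"offset": [-6.4, -58, 0], "rot": [0, 0, -28.5], "gripper": 8.5}
    - {"offset": [-6.4, -58, 0], "rot": [0, 0, -28.5], "gripper": 8.5}
    - {"offset": [-6.4, -58, 0], "rot": [0, 0, -28.5], "gripper": 8.5}
    - {"offset": [-6.4, -58, 0], "rot": [0, 0, -28.5], "gripper": 8.5}
    - {"offset": [-6.4, -58, 0], "rot": [0, 0, -28.5], "gripper": 8.5}
    - {"offset": [-6.4, -58, 0], "rot": [0, 0, -28.5], "gripper": 8.5}
    - {"offset": [-6.4, -58, 0], "rot": [0, 0, -28.5], "gripper": 8.5}
    - {"offset": [-6.4, -58, 0], "rot": [0, 0, -28.5], "gripper": 8.5}

```text
time_s: 23.45
eef_pos: [482.7, 309.2, 234.7]
ee_rot: [-0.0, 0.967, 0.255, -0.001]
force: [0.4, -0.6, 0.1]
grip_width: 0.995
grip_force: 0.0
```

Run:
```python
from h import *
go(484,382.4,-60.5,85)
```

```text
at [482.7 309.2 234.7] psi -60.4
off cm 3.72 -6.3 14.97 rot 0.1
```

step_arm:
  plan:
    - {"offset": [3.7, -6.3, 0], "rot": [0, 0, 0], "gripper": 8.5}
    - {"offset": [3.7, -6.3, 2], "rot": [0, 0, 0], "gripper": 8.5}
    - {"offset": [3.7, -6.3, 6], "rot": [0, 0, 0], "gripper": 8.5}
    - {"offset": [3.7, -6.3, 10], "rot": [0, 0, 0], "gripper": 8.5}
    - {"offset": [3.7, -6.3, 14], "rot": [0, 0, 0], "gripper": 8.5}
    - {"offset": [3.7, -6.3, 14.5], "rot": [0, 0, 0], "gripper": 8.5}
    - {"offset": [3.7, -6.3, 14.5], "rot": [0, 0, 0], "gripper": 8.5}
    - {"offset": [3.7, -6.3, 14.5], "rot": [0, 0, 0], "gripper": 8.5}

```text
time_s: 24.25
eef_pos: [486.1, 379.9, 93.0]
ee_rot: [-0.0, 0.967, 0.254, 0.001]
force: [0.3, 0.2, 0.8]
grip_width: 1.0
grip_force: 0.0
```

Run:
```python
from h import *
go(484,382.4,-60.5,79)
```

```text
at [486.1 379.9  93. ] psi -60.5
off cm -0.06 -0.32 1.4 rot -0.0
```

step_arm:
  plan:
    - {"offset": [0, -0.3, 1.4], "rot": [0, 0, 0], "gripper": 8.5}
    - {"offset": [0, -0.3, 1.4], "rot": [0, 0, 0], "gripper": 3}
    - {"offset": [0, -0.3, 1.4], "rot": [0, 0, 0], "gripper": 3}
    - {"offset": [0, -0.3, 1.4], "rot": [0, 0, 0], "gripper": 3}
    - {"offset": [0, -0.3, 1.4], "rot": [0, 0, 0], "gripper": 3}
    - {"offset": [0, -0.3, 1.4], "rot": [0, 0, 0], "gripper": 3}
    - {"offset": [0, -0.3, -3], "rot": [0, 0, 0], "gripper": 3}
    - {"offset": [0, -0.3, -8], "rot": [0, 0, 0], "gripper": 3}
    - {"offset": [0, -0.3, -13], "rot": [0, 0, 0], "gripper": 3}
    - {"offset": [0, -0.3, -15], "rot": [0, 0, 0], "gripper": 3}
    - {"offset": [0, -0.3, -15], "rot": [0, 0, 0], "gripper": 3}

```text
time_s: 25.35
eef_pos: [484.5, 382.5, 244.3]
ee_rot: [-0.001, 0.967, 0.254, 0.003]
force: [0.2, 1.7, -1.8]
grip_width: 0.573
grip_force: 63.6
```

Run:
```python
from h import *
go(646.5,-182,-89)
```

```text
at [484.5 382.5 244.3] psi -60.5
off cm -13.67 57.11 None rot 28.5
```

step_arm:
  plan:
    - {"offset": [-13.7, 57.1, 0], "rot": [0, 0, 28.5], "gripper": 3}
    - {"offset": [-13.7, 57.1, 0], "rot": [0, 0, 28.5], "gripper": 3}
    - {"offset": [-13.7, 57.1, 0], "rot": [0, 0, 28.5], "gripper": 3}
    - {"offset": [-13.7, 57.1, 0], "rot": [0, 0, 28.5], "gripper": 3}
    - {"offset": [-13.7, 57.1, 0], "rot": [0, 0, 28.5], "gripper": 3}
    - {"offset": [-13.7, 57.1, 0], "rot": [0, 0, 28.5], "gripper": 3}
    - {"offset": [-13.7, 57.1, 0], "rot": [0, 0, 28.5], "gripper": 3}
    - {"offset": [-13.7, 57.1, 0], "rot": [0, 0, 28.5], "gripper": 3}
    - {"offset": [-13.7, 57.1, 0], "rot": [0, 0, 28.5], "gripper": 3}
    - {"offset": [-13.7, 57.1, 0], "rot": [0, 0, 28.5], "gripper": 3}
    - {"offset": [-13.7, 57.1, 0], "rot": [0, 0, 28.5], "gripper": 3}
    - {"offset": [-13.7, 57.1, 0], "rot": [0, 0, 28.5], "gripper": 3}

```text
time_s: 26.55
eef_pos: [645.2, -185.3, 238.4]
ee_rot: [-0.001, 1.0, 0.008, -0.002]
force: [-0.1, 0.5, -1.4]
grip_width: 0.576
grip_force: 63.6
```

step_arm:
  plan:
    - {"offset": [0, 0, 0], "rot": [0, 0, 0], "gripper": 3}
    - {"offset": [0, 0, 3], "rot": [0, 0, 0], "gripper": 3}
    - {"offset": [0, 0, 7], "rot": [0, 0, 0], "gripper": 3}
    - {"offset": [0, 0, 9], "rot": [0, 0, 0], "gripper": 3}
    - {"offset": [0, 0, 9], "rot": [0, 0, 0], "gripper": 3}
    - {"offset": [0, 0, 9], "rot": [0, 0, 0], "gripper": 3}

```text
time_s: 27.15
eef_pos: [645.4, -182.0, 150.9]
ee_rot: [-0.0, 1.0, 0.009, -0.0]
force: [0.0, -0.2, -0.7]
grip_width: 0.575
grip_force: 63.6
```

Run:
```python
from h import *
go(646.5,-182,-89,93)
```

```text
at [ 645.4 -182.   150.9] psi -89.0
off cm 0.11 0.0 5.79 rot -0.0
```

step_arm:
  plan:
    - {"offset": [0, 0, 3], "rot": [0, 0, 0], "gripper": 3}
    - {"offset": [0, 0, 5], "rot": [0, 0, 0], "gripper": 3}
    - {"offset": [0, 0, 5.8], "rot": [0, 0, 0], "gripper": 3}
    - {"offset": [0, 0, 5.8], "rot": [0, 0, 0], "gripper": 3}
    - {"offset": [0, 0, 5.8], "rot": [0, 0, 0], "gripper": 5.7}
    - {"offset": [0, 0, 5.8], "rot": [0, 0, 0], "gripper": 5.7}
    - {"offset": [0, 0, 5.8], "rot": [0, 0, 0], "gripper": 5.7}
    - {"offset": [0, 0, 2], "rot": [0, 0, 0], "gripper": 5.7}
    - {"offset": [0, 0, -3], "rot": [0, 0, 0], "gripper": 5.7}
    - {"offset": [0, 0, -8], "rot": [0, 0, 0], "gripper": 8.5}
    - {"offset": [0, 0, -9], "rot": [0, 0, 0], "gripper": 8.5}

```text
time_s: 28.25
eef_pos: [646.8, -182.5, 249.5]
ee_rot: [0.003, 1.0, 0.009, 0.006]
force: [0.2, -0.3, 0.8]
grip_width: 0.971
grip_force: 0.0
```

Run:
```python
from h import *
t=cap('top','top5')
for o in heels(t): print(*o)
go(368.6,329.4,-65)
```

```text
[ 92. 102.] [907.7 592.7] [ 50.6 123.4] -151.0 22.0
[ 70. 120.] [857.8 644.5] [ 50.3 164.6] -151.4 22.0
[185. 324.] [368.6 329.3] [51.5 69.2] 25.1 31.0
[ 59. 400.] [186.4 614.7] [ 20.5 302.1] 5.6 34.0
at [ 646.6 -182.4  247.9] psi -89.0
off cm -26.9 -51.66 None rot -24.0
```

step_arm:
  plan:
    - {"offset": [-26.9, -51.7, 0], "rot": [0, 0, -24], "gripper": 8.5}
    - {"offset": [-26.9, -51.7, 0], "rot": [0, 0, -24], "gripper": 8.5}
    - {"offset": [-26.9, -51.7, 0], "rot": [0, 0, -24], "gripper": 8.5}
    - {"offset": [-26.9, -51.7, 0], "rot": [0, 0, -24], "gripper": 8.5}
    - {"offset": [-26.9, -51.7, 0], "rot": [0, 0, -24], "gripper": 8.5}
    - {"offset": [-26.9, -51.7, 0], "rot": [0, 0, -24], "gripper": 8.5}
    - {"offset": [-26.9, -51.7, 0], "rot": [0, 0, -24], "gripper": 8.5}
    - {"offset": [-26.9, -51.7, 0], "rot": [0, 0, -24], "gripper": 8.5}
    - {"offset": [-26.9, -51.7, 0], "rot": [0, 0, -24], "gripper": 8.5}
    - {"offset": [-26.9, -51.7, 0], "rot": [0, 0, -24], "gripper": 8.5}
    - {"offset": [-26.9, -51.7, 0], "rot": [0, 0, -24], "gripper": 8.5}
    - {"offset": [-26.9, -51.7, 0], "rot": [0, 0, -24], "gripper": 8.5}

```text
time_s: 29.5
eef_pos: [365.4, 332.2, 240.6]
ee_rot: [-0.0, 0.976, 0.217, -0.001]
force: [0.3, -0.8, 0.3]
grip_width: 0.998
grip_force: 0.0
```

step_arm:
  plan:
    - {"offset": [0, 0, 0], "rot": [0, 0, 0], "gripper": 8.5}
    - {"offset": [0, 0, 5], "rot": [0, 0, 0], "gripper": 8.5}
    - {"offset": [0, 0, 10], "rot": [0, 0, 0], "gripper": 8.5}
    - {"offset": [0, 0, 13], "rot": [0, 0, 0], "gripper": 8.5}
    - {"offset": [0, 0, 13], "rot": [0, 0, 0], "gripper": 8.5}
    - {"offset": [0, 0, 13], "rot": [0, 0, 0], "gripper": 8.5}

```text
time_s: 30.1
eef_pos: [368.2, 329.7, 111.7]
ee_rot: [0.0, 0.976, 0.216, -0.0]
force: [-0.5, 0.1, 0.7]
grip_width: 0.99
grip_force: 0.0
```

Run:
```python
from h import *
go(368.6,329.4,-65,79)
```

```text
at [368.2 329.7 111.7] psi -65.1
off cm 0.02 0.05 3.27 rot -0.1
```

step_arm:
  plan:
    - {"offset": [0, 0, 3.2], "rot": [0, 0, 0], "gripper": 8.5}
    - {"offset": [0, 0, 3.2], "rot": [0, 0, 0], "gripper": 8.5}
    - {"offset": [0, 0, 3.2], "rot": [0, 0, 0], "gripper": 3}
    - {"offset": [0, 0, 3.2], "rot": [0, 0, 0], "gripper": 3}
    - {"offset": [0, 0, 3.2], "rot": [0, 0, 0], "gripper": 3}
    - {"offset": [0, 0, 3.2], "rot": [0, 0, 0], "gripper": 3}
    - {"offset": [0, 0, 3.2], "rot": [0, 0, 0], "gripper": 3}
    - {"offset": [0, 0, -1], "rot": [0, 0, 0], "gripper": 3}
    - {"offset": [0, 0, -6], "rot": [0, 0, 0], "gripper": 3}
    - {"offset": [0, 0, -11], "rot": [0, 0, 0], "gripper": 3}
    - {"offset": [0, 0, -13], "rot": [0, 0, 0], "gripper": 3}
    - {"offset": [0, 0, -13], "rot": [0, 0, 0], "gripper": 3}

```text
time_s: 31.3
eef_pos: [368.4, 330.4, 244.9]
ee_rot: [-0.001, 0.976, 0.216, 0.004]
force: [-1.1, 0.5, -1.7]
grip_width: 0.573
grip_force: 63.1
```

Run:
```python
from h import *
go(557,-183.5,-89)
```

```text
at [368.4 330.4 244.9] psi -65.0
off cm -4.61 54.55 None rot 24.0
```

step_arm:
  plan:
    - {"offset": [-4.6, 54.5, 0], "rot": [0, 0, 24], "gripper": 3}
    - {"offset": [-4.6, 54.5, 0], "rot": [0, 0, 24], "gripper": 3}
    - {"offset": [-4.6, 54.5, 0], "rot": [0, 0, 24], "gripper": 3}
    - {"offset": [-4.6, 54.5, 0], "rot": [0, 0, 24], "gripper": 3}
    - {"offset": [-4.6, 54.5, 0], "rot": [0, 0, 24], "gripper": 3}
    - {"offset": [-4.6, 54.5, 0], "rot": [0, 0, 24], "gripper": 3}
    - {"offset": [-4.6, 54.5, 0], "rot": [0, 0, 24], "gripper": 3}
    - {"offset": [-4.6, 54.5, 0], "rot": [0, 0, 24], "gripper": 3}
    - {"offset": [-4.6, 54.5, 0], "rot": [0, 0, 24], "gripper": 3}
    - {"offset": [-4.6, 54.5, 0], "rot": [0, 0, 24], "gripper": 3}
    - {"offset": [-4.6, 54.5, 0], "rot": [0, 0, 24], "gripper": 3}
    - {"offset": [-4.6, 54.5, 0], "rot": [0, 0, 24], "gripper": 3}

```text
time_s: 32.5
eef_pos: [556.4, -188.2, 239.2]
ee_rot: [0.0, 1.0, 0.006, -0.001]
force: [0.9, 2.2, -1.6]
grip_width: 0.57
grip_force: 63.1
```

step_arm:
  plan:
    - {"offset": [0, 0, 0], "rot": [0, 0, 0], "gripper": 3}
    - {"offset": [0, 0, 3], "rot": [0, 0, 0], "gripper": 3}
    - {"offset": [0, 0, 7], "rot": [0, 0, 0], "gripper": 3}
    - {"offset": [0, 0, 9], "rot": [0, 0, 0], "gripper": 3}
    - {"offset": [0, 0, 9], "rot": [0, 0, 0], "gripper": 3}
    - {"offset": [0, 0, 9], "rot": [0, 0, 0], "gripper": 3}

```text
time_s: 33.1
eef_pos: [556.3, -182.7, 151.9]
ee_rot: [0.0, 1.0, 0.009, 0.0]
force: [0.2, 0.3, 0.1]
grip_width: 0.567
grip_force: 63.0
```

Run:
```python
from h import *
go(557,-183.5,-89,93)
```

```text
at [ 556.3 -182.7  151.9] psi -89.0
off cm 0.07 0.08 5.89 rot 0.0
```

step_arm:
  plan:
    - {"offset": [0, 0, 3], "rot": [0, 0, 0], "gripper": 3}
    - {"offset": [0, 0, 5], "rot": [0, 0, 0], "gripper": 3}
    - {"offset": [0, 0, 5.8], "rot": [0, 0, 0], "gripper": 3}
    - {"offset": [0, 0, 5.8], "rot": [0, 0, 0], "gripper": 3}
    - {"offset": [0, 0, 5.8], "rot": [0, 0, 0], "gripper": 5.7}
    - {"offset": [0, 0, 5.8], "rot": [0, 0, 0], "gripper": 5.7}
    - {"offset": [0, 0, 5.8], "rot": [0, 0, 0], "gripper": 5.7}
    - {"offset": [0, 0, 2], "rot": [0, 0, 0], "gripper": 5.7}
    - {"offset": [0, 0, -3], "rot": [0, 0, 0], "gripper": 5.7}
    - {"offset": [0, 0, -8], "rot": [0, 0, 0], "gripper": 5.7}
    - {"offset": [0, 0, -12], "rot": [0, 0, 0], "gripper": 5.7}

```text
time_s: 34.2
eef_pos: [556.2, -183.0, 275.2]
ee_rot: [0.001, 1.0, 0.009, 0.002]
force: [0.5, 0.6, -0.8]
grip_width: 0.667
grip_force: 0.0
```

step_arm:
  plan:
    - {"offset": [-5, -20, 0], "rot": [0, 0, 0], "gripper": 5.7}
    - {"offset": [-5, -20, 0], "rot": [0, 0, 0], "gripper": 5.7}
    - {"offset": [-5, -36, 0], "rot": [0, 0, 0], "gripper": 5.7}
    - {"offset": [-5, -36, 0], "rot": [0, 0, 0], "gripper": 5.7}
    - {"offset": [-5, -36, 0], "rot": [0, 0, 0], "gripper": 5.7}
    - {"offset": [-5, -36, 0], "rot": [0, 0, 0], "gripper": 5.7}
    - {"offset": [-5, -36, 0], "rot": [0, 0, 0], "gripper": 5.7}
    - {"offset": [-5, -36, 0], "rot": [0, 0, 0], "gripper": 5.7}
    - {"offset": [-5, -36, 0], "rot": [0, 0, 0], "gripper": 5.7}

```text
time_s: 35.1
eef_pos: [499.5, 177.4, 271.8]
ee_rot: [-0.0, 1.0, 0.01, 0.0]
force: [-0.4, -0.6, 0.4]
grip_width: 0.665
grip_force: 0.0
```

Run:
```python
from h import *
t=cap('top','top6')
for o in heels(t): print(*o)
P=cloud(t)
cv2.imwrite('pics/c4.png',cv2.resize(t['color'][160:380,270:510,::-1],None,fx=2.7,fy=2.7,interpolation=cv2.INTER_CUBIC))
print(sense()['eef_pos'])
```

```text
[ 70. 123.] [858.3 644.5] [ 51.1 163. ] 28.7 22.0
[443. 216.] [ 652.9 -276.6] [137.9 270.8] 45.2 34.0
[401. 213.] [ 646.2 -181.4] [51.4 72. ] -179.4 41.0
[436. 213.] [ 645.9 -267.8] [53.7 72.3] -179.8 41.0
[401. 251.] [ 556.6 -182.1] [50.8 73.1] 0.6 42.0
[437. 250.] [ 557.9 -270.3] [53.3 70.7] -179.9 41.0
[ 59. 400.] [185.4 614.6] [ 20.4 304.1] 5.7 34.0
[499.86187817 175.9275993  271.58231495]
```

View pics/c4.png

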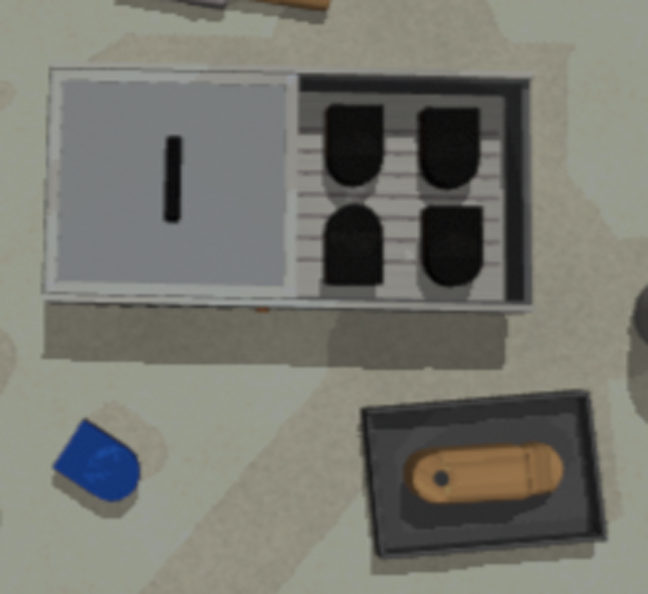

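All four heels lie flat and apart in the chamber, and the last is in the tray. Next I close the guard by its handle at crop (172,180).

step_arm:
  plan:
    - {"offset": [9.5, 19.8, 0], "rot": [0, 0, 0], "gripper": 5}
    - {"offset": [9.5, 19.8, 0], "rot": [0, 0, 0], "gripper": 5}
    - {"offset": [9.5, 19.8, 0], "rot": [0, 0, 0], "gripper": 5}
    - {"offset": [9.5, 19.8, 0], "rot": [0, 0, 0], "gripper": 5}
    - {"offset": [9.5, 19.8, 0], "rot": [0, 0, 0], "gripper": 5}
    - {"offset": [9.5, 19.8, 4], "rot": [0, 0, 0], "gripper": 5}
    - {"offset": [9.5, 19.8, 8], "rot": [0, 0, 0], "gripper": 5}
    - {"offset": [9.5, 19.8, 11.4], "rot": [0, 0, 0], "gripper": 5}
    - {"offset": [9.5, 19.8, 11.6], "rot": [0, 0, 0], "gripper": 5}
    - {"offset": [9.5, 19.8, 11.6], "rot": [0, 0, 0], "gripper": 5}
  squeeze: 20

```text
time_s: 36.15
eef_pos: [598.6, -22.1, 156.0]
ee_rot: [0.0, 1.0, 0.008, 0.0]
force: [0.3, -0.1, 0.8]
grip_width: 0.582
grip_force: 0.0
```

step_arm:
  plan:
    - {"offset": [0, 0, 0], "rot": [0, 0, 0], "gripper": 1}
    - {"offset": [0, 0, 0], "rot": [0, 0, 0], "gripper": 1}
    - {"offset": [0, 0, 0], "rot": [0, 0, 0], "gripper": 1}
    - {"offset": [0, 0, 0], "rot": [0, 0, 0], "gripper": 1}
    - {"offset": [0, 0, 0], "rot": [0, 0, 0], "gripper": 1}

```text
time_s: 36.65
eef_pos: [598.9, -20.9, 156.9]
ee_rot: [0.0, 1.0, 0.008, 0.001]
force: [-1.6, -0.1, 7.3]
grip_width: 0.157
grip_force: 23.5
```

step_arm:
  plan:
    - {"offset": [0, 1, 0], "rot": [0, 0, 0], "gripper": 1}
    - {"offset": [0, 3, 0], "rot": [0, 0, 0], "gripper": 1}
    - {"offset": [0, 5.5, 0], "rot": [0, 0, 0], "gripper": 1}
    - {"offset": [0, 8, 0], "rot": [0, 0, 0], "gripper": 1}
    - {"offset": [0, 10.5, 0], "rot": [0, 0, 0], "gripper": 1}
    - {"offset": [0, 13, 0], "rot": [0, 0, 0], "gripper": 1}
    - {"offset": [0, 15.5, 0], "rot": [0, 0, 0], "gripper": 1}
    - {"offset": [0, 17.5, 0], "rot": [0, 0, 0], "gripper": 1}
    - {"offset": [0, 19, 0], "rot": [0, 0, 0], "gripper": 1}
    - {"offset": [0, 19.8, 0], "rot": [0, 0, 0], "gripper": 1}
    - {"offset": [0, 20.2, 0], "rot": [0, 0, 0], "gripper": 1}
    - {"offset": [0, 20.2, 0], "rot": [0, 0, 0], "gripper": 1}

```text
time_s: 37.85
eef_pos: [600.2, -224.0, 156.9]
ee_rot: [0.0, 1.0, 0.008, -0.002]
force: [-17.0, -2.1, 14.2]
grip_width: 0.163
grip_force: 23.9
```

step_arm:
  plan:
    - {"offset": [0, 0.1, 0], "rot": [0, 0, 0], "gripper": 1}
    - {"offset": [0, 0.2, 0], "rot": [0, 0, 0], "gripper": 1}
    - {"offset": [0, 0.3, 0], "rot": [0, 0, 0], "gripper": 1}
    - {"offset": [0, 0.3, 0], "rot": [0, 0, 0], "gripper": 1}
    - {"offset": [0, 0.3, 0], "rot": [0, 0, 0], "gripper": 1}

```text
time_s: 38.35
eef_pos: [600.3, -224.7, 156.9]
ee_rot: [-0.001, 1.0, 0.009, -0.003]
force: [-18.4, 8.6, 16.6]
grip_width: 0.162
grip_force: 25.2
```

step_arm:
  plan:
    - {"offset": [0, -0.2, 0], "rot": [0, 0, 0], "gripper": 6}
    - {"offset": [0, -0.2, 0], "rot": [0, 0, 0], "gripper": 6}
    - {"offset": [0, -0.2, 0], "rot": [0, 0, 0], "gripper": 6}
    - {"offset": [0, -0.2, -5], "rot": [0, 0, 0], "gripper": 6}
    - {"offset": [0, -0.2, -8], "rot": [0, 0, 0], "gripper": 6}
    - {"offset": [0, -0.2, -8], "rot": [0, 0, 0], "gripper": 6}

```text
time_s: 38.95
eef_pos: [603.0, -224.5, 240.1]
ee_rot: [0.002, 1.0, 0.008, 0.004]
force: [-0.1, -0.1, -0.4]
grip_width: 0.702
grip_force: 0.0
```

step_arm:
  plan:
    - {"offset": [3.5, -44.5, 0], "rot": [0, 0, 0], "gripper": 6}
    - {"offset": [3.5, -44.5, 0], "rot": [0, 0, 0], "gripper": 6}
    - {"offset": [3.5, -44.5, 0], "rot": [0, 0, 0], "gripper": 6}
    - {"offset": [3.5, -44.5, 0], "rot": [0, 0, 0], "gripper": 6}
    - {"offset": [3.5, -44.5, 0], "rot": [0, 0, 0], "gripper": 6}
    - {"offset": [3.5, -44.5, 0], "rot": [0, 0, 0], "gripper": 6}
    - {"offset": [3.5, -44.5, 0], "rot": [0, 0, 0], "gripper": 6}
    - {"offset": [3.5, -44.5, 0], "rot": [0, 0, 0], "gripper": 6}
    - {"offset": [3.5, -44.5, 0], "rot": [0, 0, 0], "gripper": 6}
    - {"offset": [3.5, -44.5, 0], "rot": [0, 0, 0], "gripper": 6}
    - {"offset": [3.5, -44.5, 0], "rot": [0, 0, 0], "gripper": 6}

```text
time_s: 40.05
eef_pos: [629.0, 222.6, 234.0]
ee_rot: [0.0, 1.0, 0.009, -0.001]
force: [0.2, -0.4, 0.0]
grip_width: 0.702
grip_force: 0.0
```

Run:
```python
from h import *
t=cap('top','top7'); go(629,222,-89,148)
cv2.imwrite('pics/c5.png',cv2.resize(t['color'][160:380,270:510,::-1],None,fx=2.7,fy=2.7,interpolation=cv2.INTER_CUBIC))
```

```text
at [629.2 221.4 234.3] psi -89.0
off cm -0.02 -0.06 8.63 rot -0.0
```

View pics/c5.png

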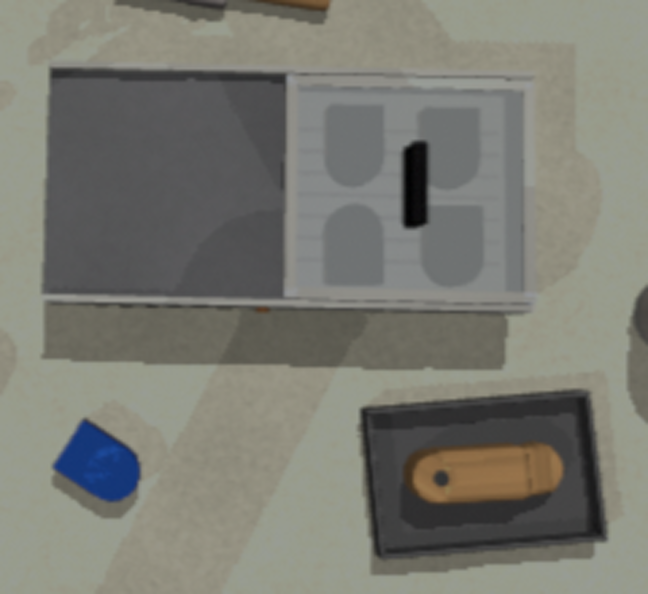

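The guard is shut, its right edge lying flush at crop (530,190), with the heels below it and the last still in the tray. Now I switch the heater on.

step_arm:
  plan:
    - {"offset": [0, 0, 4], "rot": [0, 0, 0], "gripper": 6}
    - {"offset": [0, 0, 8.4], "rot": [0, 0, 0], "gripper": 6}
    - {"offset": [0, 0, 8.4], "rot": [0, 0, 0], "gripper": 6}
    - {"offset": [0, 0, 8.4], "rot": [0, 0, 0], "gripper": 2}
    - {"offset": [0, 0, 8.4], "rot": [0, 0, 0], "gripper": 2}
    - {"offset": [0, 0, 8.4], "rot": [0, 0, 0], "gripper": 2}
    - {"offset": [0, 0, 8.4], "rot": [0, 0, 0], "gripper": 2}
    - {"offset": [0, 0, 8.4], "rot": [0, 0, 0], "gripper": 2}
  squeeze: 20

```text
time_s: 40.9
eef_pos: [629.9, 222.7, 154.0]
ee_rot: [-0.001, 1.0, 0.009, 0.002]
force: [-2.3, 5.2, 6.1]
grip_width: 0.287
grip_force: 19.9
```

step_arm:
  plan:
    - {"offset": [1.2, 0.1, -0.4], "rot": [0, 0, 0], "gripper": 2}
    - {"offset": [2.4, 0.2, -0.7], "rot": [0, 0, 0], "gripper": 2}
    - {"offset": [3.6, 0.3, -0.8], "rot": [0, 0, 0], "gripper": 2}
    - {"offset": [4.8, 0.5, -0.7], "rot": [0, 0, 0], "gripper": 2}
    - {"offset": [6, 0.6, -0.4], "rot": [0, 0, 0], "gripper": 2}
    - {"offset": [7, 0.7, 0], "rot": [0, 0, 0], "gripper": 2}
    - {"offset": [7.3, 0.7, 0.1], "rot": [0, 0, 0], "gripper": 2}
    - {"offset": [7.3, 0.7, 0.1], "rot": [0, 0, 0], "gripper": 2}
    - {"offset": [7.3, 0.7, 0.1], "rot": [0, 0, 0], "gripper": 2}

```text
time_s: 41.8
eef_pos: [703.7, 214.1, 152.8]
ee_rot: [0.001, 1.0, 0.008, 0.002]
force: [0.4, -6.4, 3.7]
grip_width: 0.283
grip_force: 21.1
```

step_arm:
  plan:
    - {"offset": [0, 0, 0], "rot": [0, 0, 0], "gripper": 6}
    - {"offset": [0, 0, 0], "rot": [0, 0, 0], "gripper": 6}
    - {"offset": [0, 0, 0], "rot": [0, 0, 0], "gripper": 6}
    - {"offset": [0, 0, -5], "rot": [0, 0, 0], "gripper": 6}
    - {"offset": [0, 0, -9], "rot": [0, 0, 0], "gripper": 6}
    - {"offset": [-10, 0, -10], "rot": [0, 0, 0], "gripper": 6}
    - {"offset": [-20, 0, -10], "rot": [0, 0, 0], "gripper": 6}
    - {"offset": [-20, 0, -10], "rot": [0, 0, 0], "gripper": 6}
    - {"offset": [-20, 0, -10], "rot": [0, 0, 0], "gripper": 6}
    - {"offset": [-20, 0, -10], "rot": [0, 0, 0], "gripper": 6}

```text
time_s: 42.8
eef_pos: [496.9, 213.1, 249.7]
ee_rot: [0.0, 1.0, 0.01, -0.003]
force: [0.7, 0.2, -0.2]
grip_width: 0.7
grip_force: 0.0
```

Run:
```python
from h import *
s=cap('scene','scene2')
t=cap('top');P=cloud(t);Q=P[165:230,215:255].reshape(-1,3);q=Q[(Q[:,2]>60)&(Q[:,2]<125)];print(q.mean(0),len(q))
cv2.imwrite('pics/c6.png',cv2.resize(s['color'][140:400,180:520,::-1],None,fx=2.3,fy=2.3,interpolation=cv2.INTER_CUBIC))
```

```text
[694.03790503 214.66161495  98.69655728] 126
```

View pics/c6.png

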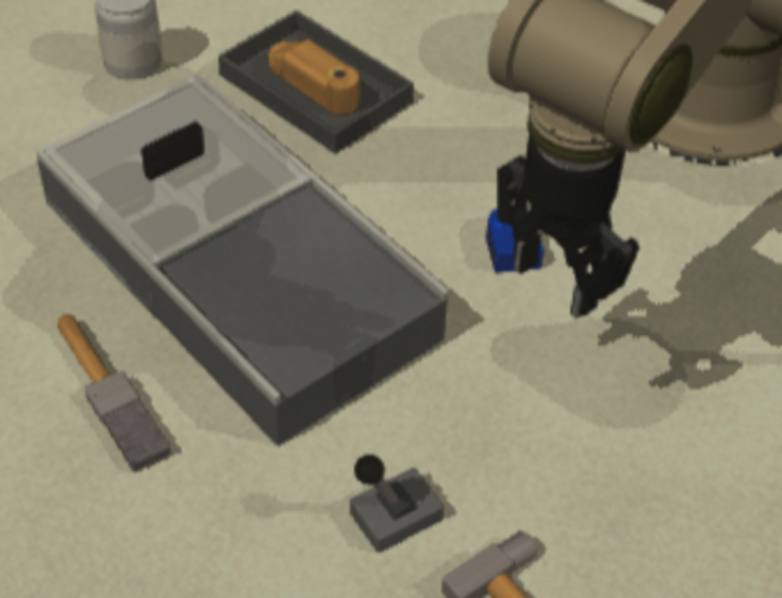

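The lever leans to the ON side with its ball at (369,469), the guard is shut, the last is in the tray and the gripper is clear of everything.

```bash
python3 -c "
from rig import *
print(finish_job())"
```

```text
the job is handed in; nothing more can be done
None
```

The job is handed in, though the hand-in gave no verdict: by the last pictures all four heels lie flat in the chamber, the last is in the tray, the guard is shut, the heater is back on, and the hammer, glue can and brush were left alone.

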